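# Ease the sprung drying clamp open to its marks and hold it

## Robot

A 7-joint arm with a two-finger parallel gripper is mounted at the origin on a cart in front of the work surface, level with it; the furniture and walls round the work are solid. World frame = base frame: x ahead of the robot, y to its left, z up, the work surface at z = 0. Lengths are in m, angles in degrees, forces in N, time in s.
With the tool pointing down it reaches from about 0.425 to 0.875 m from the base axis. Payload 8.4 kg.
Tool frame: the origin (TCP) lies midway between the tips of the shut fingers; the grasp point (between the pads) lies 19 mm behind it; z points along the fingers, x is the direction in which the jaws open and shut, and the axes are right-handed (so a half turn about z gives the same grasp; the last joint's range is limited). The gripper opens to 87 mm and grips with 3 to 60 N. Pads are 19 mm wide; open, the fingers measure 117 mm over their backs; the gripper's body (75 mm by 190 mm) begins 51 mm behind the grasp point.
Start: joints at [-71.287, 19.091, 2.286, 83.961, -0.768, 76.965, -3.352], TCP at [0.268, 0.592, 0.223] pointing down, gripper open.
Joint ranges: [-147.57, 147.57], [-21.85, 119.76], [-74.77, 79.35], [14.55, 137.4], [-85.83, 265.84], [4.83, 119.75], [-152.11, 152.11]. Speed limits (degrees/s): [127.2, 127.2, 159.86, 159.86, 180, 180, 180].

## Interface

Orientations are given as a 3x3 rotation matrix whose columns are the frame's x, y, z axes.
In Python, from bench import * gives the robot as it stands. The module is installed in compiled form; this text tells all that it offers. Calls block until the motion is done:
- move_ptp(position, orientation): joint-space move of the TCP to a pose.
- move_l(position, max_speed=0.15, frame=None): straight line of the TCP; frame=None keeps the orientation; max_speed is the mean speed in m/s.
- move_j(angles): joint-space move.
- grip(opening): finger opening in m; the grip force is fixed at half the most; returns when the fingers have stopped.
- sleep(seconds).
- inverse_kinematics(position, orientation): joint angles nearest the present ones, or None.
- get_state(): the state.
- camera(name): name is "side" or "top"; returns a dict with "img" (384x512x3 uint8, red, green, blue), "fx", "fy", "cx", "cy" (pixels), "world_from_camera" (4x4, takes a point from camera to world coordinates). Camera axes: x right, y down, z forward; pixel columns grow to the right and rows downward; lengths in m; the calibration is good to about 2 mm. A picture is of the moment at which its call begins. There is no depth.
A pose or a line that the arm cannot do raises Unreachable and nothing moves.
- finish_job(): hands the job in, once; it reports no verdict.
Trained networks look in the newest picture that a camera, given by its name, has taken for a name from the list of things; names that differ only in an ending like _2 or _b are one class to them, and where a whole thing is asked for, a point or a joint stands for the part that bears it (a point fixed in the world has none). Each returns a list of dicts, best first, with "conf" (0 to 1); they miss things now and then, are a little off and sometimes report something else, mostly with a low value. They report only what shows in the picture. A call takes as long as a camera call. They do not tell look-alikes from the thing itself.
- recognise(thing, camera): "box" ([centre column, centre row, width, height] in pixels, round what is visible of it).
- spot_point(thing, camera): "point" ([column, row] in pixels: a listed point, or the origin of a listed thing).
The state is a dict: "t": time; "qpos": joint angles; "qvel": joint speeds; "joint_torque": joint torques, N m; "eef_pos": TCP position; "ee_rot": TCP orientation; "contact_force": force on the tool from outside, world axes, zero at the start; "wrist_torque": the same for the moment, N m; "finger_gap": finger opening in m.
Only numpy, scipy, OpenCV 4.12 (cv2) and the standard library are available. Lean on these libraries where they do the work, as an engineer would, in place of code of your own. Each camera call takes 0.05 s, during which the arm holds its last target. There are 200 camera calls.

## Task

A board-backed wad of prints has dried in the spring clamp: ease the pressure off by taking the clamp's pull bar and drawing it out until the jaw's pointer is level with the first mark rider on the side rail (the one nearer the jaw), and wait there for about two seconds. Then draw on, without letting the jaw snap back, until the pointer is level with the second rider, do not overrun that rider, and keep it there so that a colleague can lift the prints out: the program finishes while you are still gripping the bar and holding the jaw open against its spring. Leave the prints lying where they are in the clamp and the jar and the tub of cotton buds beside it standing.

Things in the scene. Friction and masses are not known exactly. Their poses are not given: they have to be found in the camera images.
- clamp: fixed aluminium spring clamp; bed 250 x 190 x 10 mm. Origin on the table; bed covers x -105..145, y -95..95 mm in its frame: +x from pull bar to fence (away from the robot, turned up to 0.4 rad), z up. Fence x 130..144, top 45 mm; dark bridge with guide rods x -95..-75, top 39 mm; mark rail along x on the right, y -86, top 24 mm. It stays put when pulled.
- slide (a joint): travel (m) of the sprung jaw with its rods and pull bar: about 0 where the jaw touches the prints, growing as the bar is drawn out along the clamp's -x; stop at 0.100. Spring 4 N at 0 plus 120 N/m (about 14 N at 0.085), slight friction, damping 12 N s/m; it returns when let go
- pull_bar (a point): middle of the round dark wooden pull bar: 18 mm thick, 120 mm long along the clamp's y, axis 78 mm above the table, on two 10 mm pins 100 mm apart; nothing between them under it is higher than 39 mm. At travel 0 it is at x -120, y 0 mm in the clamp's frame. Moves with the jaw; axes as the clamp's
- pointer (a point): tip of the small dark steel pointer on top of the jaw's right end, pointing to -y at the rail. The jaw is an aluminium block 16 x 140 x 32 mm, top 44 mm. At travel 0 the tip is at x 22, y -77, z 44.5 mm in the clamp's frame; it moves with the jaw
- first_mark_tip (a point): inward (+y) tip of the first mark rider: dark steel block 12 x 18 x 20 mm with a round screw on top, fixed on the rail, the one nearer the jaw at the start. The pointer is level with it when both have the same x in the clamp's frame (1.5 mm gap in y). Axes as the clamp's
- second_mark_tip (a point): the same on the second rider, which is alike in shape and stands farther out, nearer the pull bar: 22 to 60 mm beyond the first
- prints: loose tan board-backed wad of prints, 100 x 130 x 24 mm, lying flat on the clamp's bed between jaw and fence; origin in the middle of its underside
- jar: loose white jar with a red lid, 57 mm wide, 75 mm high, standing on the table on the left of the clamp; origin in the middle of its underside
- buds: loose round clear tub of cotton buds, 77 mm wide, 80 mm high, standing on the table on the right of the clamp; origin in the middle of its underside
Things that resemble listed ones, but are neither listed nor needed, are in the scene too. What is shaped like the jar but green is not meant. What is shaped like the buds but yellow is not meant.

How it is judged (in metres and radians):
On the way:
1. the pointer is kept level with the first rider (x of pointer in the frame of first_mark_tip between -0.005 and 0.005 m and contact force between the fingers and slide above 2 N), for 1 s.
At the end, for the whole second after the job is handed in: The fingers still hold the slide (more than 2 N) at rest with the pointer within 5 mm of the second rider's tip along the clamp; the prints lie flat within 20 mm of where they were; jar and tub stand upright (x of pointer in the frame of second_mark_tip between -0.005 and 0.005 m and contact force between the fingers and slide above 2 N and velocity of joint slide between -0.01 and 0.01 m/s and distance of prints from where it was at the start of the episode below 0.02 m and angle between prints's own z axis and vertical below 0.1 rad and angle between each of jar, buds's own z axis and vertical below 0.2 rad); the arm keeps its last pose, push and grip.
It fails at once if the pointer runs more than 12 mm past the second rider (x of pointer in the frame of second_mark_tip below -0.012 m).
It fails at once if the jaw snaps back (faster than 0.15 m/s) (velocity of joint slide below -0.15 m/s).
It fails at once if the prints are pushed about or lifted (distance of prints from where it was at the start of the episode above 0.02 m).
It fails at once if the jar or the tub is knocked over (angle between any of jar, buds's own z axis and vertical above 0.5 rad).
It also fails if it takes over 40 s, if anything falls off the work surface, if the arm or the gripper's body presses on something with over 40 N, if the wrist force passes 120 N, or if a joint passes its speed limit or range.

## Working session

There is one attempt and no reset: what is moved stays moved. The work goes in short steps, each a Python script; the robot and the scene stay as the last script left them, time stands still between calls to the robot, and variables do not carry over. Pictures are saved under pics/ and viewed, about 8 in all and at most 12, crops included, and the job is handed in when it is done.

```bash
mkdir -p pics; python3 - <<'E'
from bench import *
import cv2,numpy as np
for c in("top","side"):
    d=camera(c); cv2.imwrite(f"pics/{c}0.png",d["img"][:,:,::-1])
    print(c,d["fx"],d["fy"],d["cx"],d["cy"],np.round(d["world_from_camera"],4).tolist())
    for n in("pull_bar","pointer","first_mark_tip","second_mark_tip","clamp","prints","jar","buds"):
        print(n,[(np.round(q["point"],1).tolist(),round(q["conf"],2)) for q in spot_point(n,c)][:3])
print(get_state()["t"])
E
```

```text
top 419.3466909234423 419.3466909234423 248.75781653383996 187.46136094316802 [[-0.022, -0.997, 0.0742, 0.6126], [-0.9997, 0.0223, 0.0038, 0.1085], [-0.0055, -0.0741, -0.9972, 1.1532], [0.0, 0.0, 0.0, 1.0]]
pull_bar [([250.7, 226.4], 0.9), ([269.1, 200.6], 0.59)]
pointer [([259.8, 171.0], 0.68)]
first_mark_tip [([265.3, 172.4], 0.37)]
second_mark_tip []
clamp [([235.6, 180.9], 0.8)]
prints [([224.9, 160.8], 0.96)]
jar [([163.3, 234.7], 0.7), ([176.6, 189.5], 0.68), ([226.6, 157.9], 0.16)]
buds [([340.0, 146.4], 0.83), ([294.6, 169.4], 0.75)]
side 433.4975510958133 433.4975510958133 253.19875471199467 191.41052552336225 [[-0.9981, -0.0363, 0.0506, 0.6345], [-0.0612, 0.4236, -0.9038, 0.9213], [0.0114, -0.9051, -0.425, 0.4576], [0.0, 0.0, 0.0, 1.0]]
pull_bar [([298.9, 195.7], 0.81)]
pointer [([221.3, 196.7], 0.7)]
first_mark_tip [([235.4, 198.7], 0.6)]
second_mark_tip [([259.8, 192.7], 0.63)]
clamp [([241.6, 234.1], 0.6)]
prints [([198.7, 234.9], 0.92)]
jar [([309.3, 298.2], 0.65), ([234.6, 281.5], 0.61), ([223.6, 194.2], 0.24)]
buds [([232.0, 196.0], 0.73), ([209.3, 176.6], 0.68)]
0.9
```

```bash
python3 - <<'E'
import cv2,numpy as np
a=cv2.imread("pics/top0.png")[90:290,120:380];b=cv2.imread("pics/side0.png")[120:320,120:380]
cv2.imwrite("pics/a.png",cv2.resize(a,None,fx=3,fy=3,interpolation=2));cv2.imwrite("pics/b.png",cv2.resize(b,None,fx=3,fy=3,interpolation=2))
E
```

```text
(no output)
```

View pics/a.png

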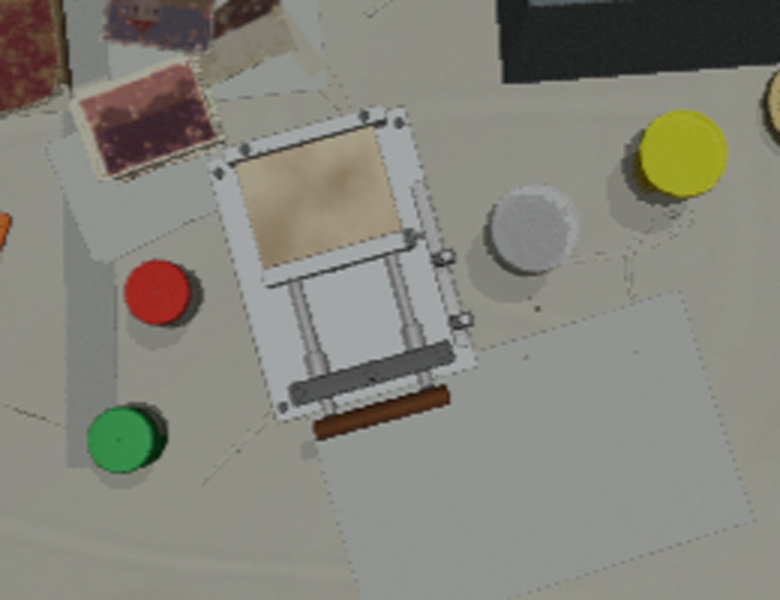

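View pics/b.png

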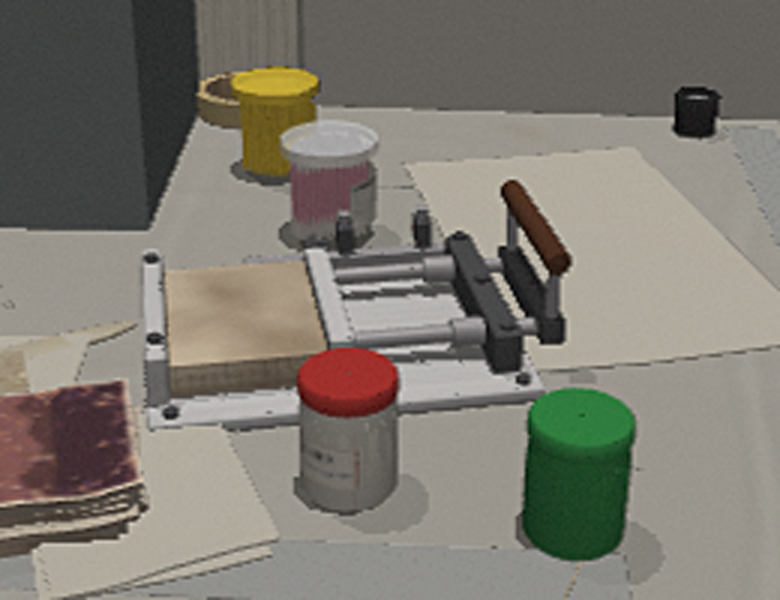

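The top crop shows the white-and-red jar at (158,293), a green look-alike at (124,438), the clear tub at (533,228) and a yellow look-alike at (683,153). The brown bar is at (382,413), the pointer at the jaw's right end near (410,238), and the riders at (443,257) and (460,320). The side crop agrees: bar from (512,188) to (560,262), riders at (346,230) and (423,228). There is only one clamp and one bar, so nothing else could be taken for the bar. Next I'll fit the clamp's pose and rectify both views on the rider-top plane.

```bash
cat > h.py <<'E'
import cv2,numpy as np,json
from scipy.optimize import least_squares
def proj(cam,P):
    T=np.linalg.inv(np.array(cam["world_from_camera"])); p=np.atleast_2d(P)@T[:3,:3].T+T[:3,3]
    return np.c_[cam["fx"]*p[:,0]/p[:,2]+cam["cx"],cam["fy"]*p[:,1]/p[:,2]+cam["cy"]]
def c2w(pose,P):
    x,y,a=pose;P=np.atleast_2d(P).astype(float);c,s=np.cos(a),np.sin(a)
    return np.c_[x+c*P[:,0]-s*P[:,1],y+s*P[:,0]+c*P[:,1],P[:,2]]
def rectify(cam,pose,x0,x1,y0,y1,z,s=4):   # s px per mm ; row grows with -x, col with -y
    X,Y=np.meshgrid(np.arange(y1,y0,-1/s),np.arange(x1,x0,-1/s))
    P=np.c_[Y.ravel(),X.ravel(),0*X.ravel()+z]/1000
    m=proj(cam,c2w(pose,P)).reshape(*X.shape,2).astype(np.float32)
    return cv2.remap(cam["img"],m[...,0],m[...,1],cv2.INTER_CUBIC)[:,:,::-1].copy()
E
python3 - <<'E'
from bench import *
from h import *
t=camera("top");s=camera("side")
P=np.array([[145,95,10],[145,-95,10],[-105,-95,10],[-105,95,10],[-120,60,78],[-120,-60,78]])/1000
ut=np.array([[210,160],[408,107],[476,367],[280,420],[316,431],[449,396]])/3+[120,90]
Ps=np.array([[-105,95,10],[145,95,10],[-120,60,78],[-120,-60,78]])/1000
us=np.array([[543,390],[152,427],[562,262],[511,188]])/3+[120,120]
f=lambda q:np.r_[(proj(t,c2w(q,P))-ut).ravel(),(proj(s,c2w(q,Ps))-us).ravel()]
for g,n in((f,"both"),(lambda q:f(q)[:12],"top"),(lambda q:f(q)[12:],"side")):
    r=least_squares(g,[.63,.1,.2],loss="soft_l1");print(n,np.round(r.x,4),np.round(g(r.x),1))
    if n=="both":pose=r.x
json.dump(pose.tolist(),open("pose.json","w"))
print("bar",c2w(pose,[-.12,0,.078]))
# network points
def back(cam,uv,z):
    M=np.array(cam["world_from_camera"]);d=M[:3,:3]@[(uv[0]-cam["cx"])/cam["fx"],(uv[1]-cam["cy"])/cam["fy"],1];p=M[:3,3]+d*(z-M[2,3])/d[2]
    a=pose[2];q=p[:2]-pose[:2];return np.round(1000*np.array([np.cos(a)*q[0]+np.sin(a)*q[1],-np.sin(a)*q[0]+np.cos(a)*q[1]]),1)
for n in("pointer","first_mark_tip","second_mark_tip"):
    for c,cam in(("top",t),("side",s)):
        print(n,c,[(back(cam,q["point"],.0445),round(q["conf"],2)) for q in spot_point(n,c)[:3]])
for c,cam in(("top",t),("side",s)):
    im=rectify(cam,pose,-70,60,-120,-50,44.5,5)
    for x in range(-70,60,10):
        v=int((60-x)*5);cv2.line(im,(0,v),(10,v),(0,0,255),1);cv2.putText(im,str(x),(12,v+4),0,.35,(0,0,255),1)
    cv2.imwrite(f"pics/r_{c}.png",im)
cv2.imwrite("pics/r.png",cv2.resize(np.hstack([cv2.imread("pics/r_top.png"),cv2.imread("pics/r_side.png")]),None,fx=.92,fy=.92))
E
```

```text
both [0.705  0.1476 0.2432] [-0.9  0.2 -0.4 -0.1  1.1  0.7 -1.1  1.4 -0.7  0.7  0.3 -0.   0.6 -2.1
 -2.3 -2.2 -1.2 -0.  -0.2 -0.5]
top [0.7063 0.1466 0.24  ] [-0.4 -0.4  0.1 -0.5  1.4  0.4 -0.8  0.9 -0.5  0.1  0.6 -0.4]
side [0.7034 0.1521 0.2593] [ 2.1 -1.3 -1.1 -0.1 -0.   0.6 -0.1  0.1]
bar [[0.58857223 0.11872003 0.078     ]]
pointer top [(array([ 34.2, -85.4]), 0.57)]
pointer side [(array([ 26.7, -71. ]), 0.76)]
first_mark_tip top [(array([  0.6, -78.1]), 0.6)]
first_mark_tip side [(array([-137.9,  -61.9]), 0.58), (array([  4.4, -67.9]), 0.55)]
second_mark_tip top [(array([-66.5, -74. ]), 0.55)]
second_mark_tip side [(array([-54.8, -82.4]), 0.47)]
```

View pics/r.png

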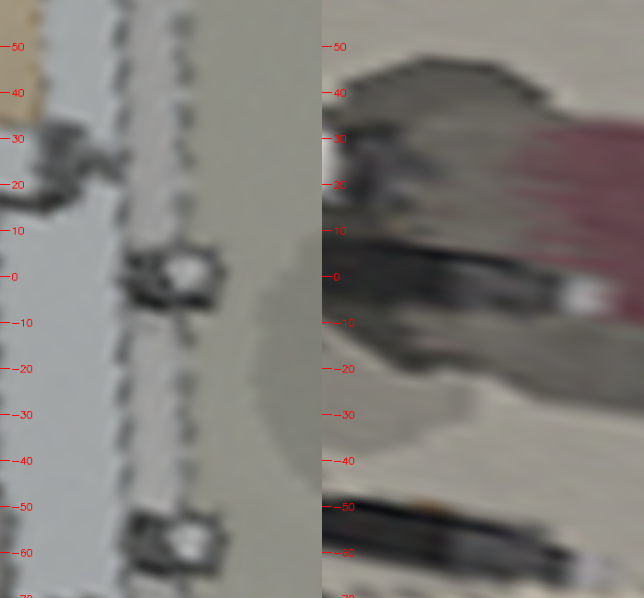

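The rectified top view (20 px margins, x scale on the left) shows the pointer tip at x≈24, rider 1 at x≈0 and rider 2 at x≈−58 mm. So the expected travel is about 24 mm, then about 82 mm. The side view agrees. Now I'll grasp the bar.

```bash
python3 - <<'E'
from bench import *
from h import *
pose=json.load(open("pose.json"));a=pose[2];c,s=np.cos(a),np.sin(a)
b=c2w(pose,[-.12,0,.059])[0]
best=None
for k in(1,-1):
    R=np.array([[k*c,k*s,0],[k*s,-k*c,0],[0,0,-1]])
    q=inverse_kinematics(b+[0,0,.1],R);print(k,q)
    e=inverse_kinematics(b-.09*np.array([c,s,0]),R);print(e)
    if q is not None and e is not None and (best is None or abs(q[6])<best[0]):best=(abs(q[6]),R)
R=best[1]
move_ptp(b+[0,0,.1],R); move_l(b,max_speed=.08); print(get_state()["eef_pos"]-b,get_state()["contact_force"])
grip(0.0); st=get_state()
print(st["t"],st["finger_gap"],st["eef_pos"],b,st["contact_force"])
for n in("top","side"):cv2.imwrite(f"pics/g_{n}.png",camera(n)["img"][90:290,120:380,::-1])
cv2.imwrite("pics/g.png",cv2.resize(np.vstack([cv2.imread("pics/g_top.png"),cv2.imread("pics/g_side.png")]),None,fx=1.5,fy=1.5))
E
```

```text
1 [-41.54193446  17.09420446  31.43804577  97.18995441  -9.49238076
  68.37981429   6.2135623 ]
[-42.43631753  12.6394347   29.57261626 114.96706557  -7.64764227
  54.2398104    4.95558523]
-1 [ -70.34283542   37.33815491   78.57211252   98.28645111  -37.69046058
   76.49650369 -150.44893555]
[ -77.88145932   34.42953091   79.09278326  116.11504012  -38.67779156
   62.66918808 -146.91908002]
[0.00039822 0.00010499 0.00057176] [ 0.4351915  -0.08585062  0.28749527]
5.9 0.017281609868359797 [0.58927337 0.11886721 0.05914073] [0.58857223 0.11872003 0.059     ] [ 4.91603597  0.36348273 -3.25785918]
```

View pics/g.png

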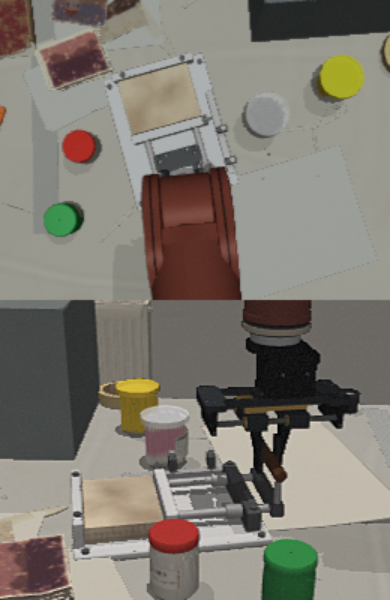

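The fingers sit on either side of the bar with a 17.3 mm gap, and both riders and the pointer are still visible from above. Now I'll draw to the first rider and check.

```bash
cat >> h.py <<'E'
def look(name,camera,lo,hi):
    pose=json.load(open("pose.json"));out=[]
    for c in("top","side"):
        im=rectify(camera(c),pose,lo,hi,-115,-45,44.5,6)
        for x in range(lo,hi,5):
            v=int((hi-x)*6);cv2.line(im,(0,v),(8,v),(0,0,255),1);cv2.putText(im,str(x),(10,v+4),0,.35,(0,0,255),1)
        out.append(im)
    cv2.imwrite(name,cv2.resize(np.hstack(out),None,fx=.92,fy=.92))
E
python3 - <<'E'
from bench import *
from h import *
a=json.load(open("pose.json"))[2];d=np.array([np.cos(a),np.sin(a),0])
p=get_state()["eef_pos"];json.dump(list(p),open("p0.json","w"))
move_l(p-.0245*d,max_speed=.02);sleep(.3);st=get_state()
print(st["t"],(p-st["eef_pos"])@d,st["finger_gap"],st["contact_force"],st["eef_pos"])
look("pics/l1.png",camera,-40,50)
E
```

```text
7.65 0.023952131041815955 0.017386440160796792 [ 6.94601977  0.53045995 -5.73065633] [0.56587658 0.11288698 0.05911689]
```

View pics/l1.png

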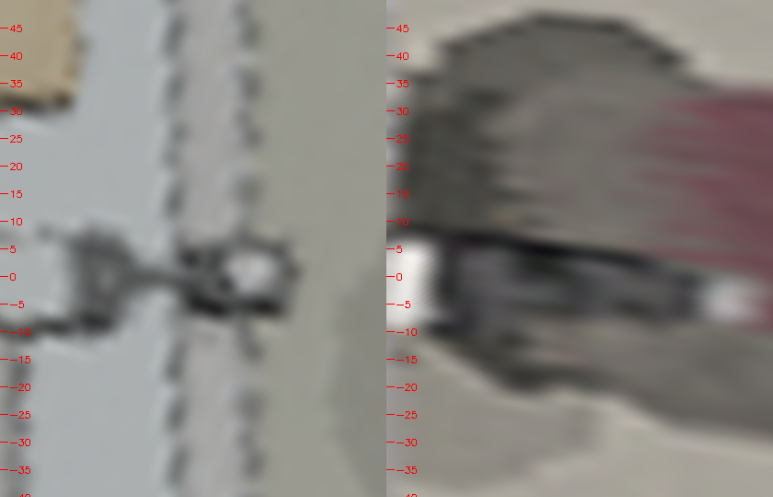

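The pointer sits at x≈0 in the top view, on the rider's centre (edges about −7 to 6), so it is level. I'll dwell there, then draw on a little short of the second rider and look.

```bash
python3 - <<'E'
from bench import *
from h import *
a=json.load(open("pose.json"))[2];d=np.array([np.cos(a),np.sin(a),0]);p=np.array(json.load(open("p0.json")))
sleep(2.0)
move_l(p-.080*d,max_speed=.025);sleep(.3);st=get_state()
print(st["t"],(p-st["eef_pos"])@d,st["finger_gap"],st["contact_force"],st["eef_pos"])
look("pics/l2.png",camera,-100,-10)
E
```

```text
12.4167 0.07815060205012703 0.01726601723366359 [ 14.49608881   1.09802992 -14.40087692] [0.51336889 0.09944908 0.05918872]
```

View pics/l2.png

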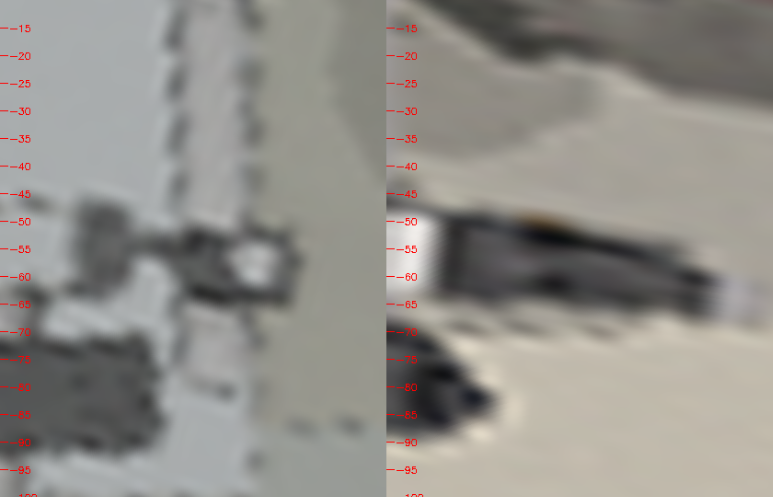

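The pointer is at x≈−54.5 and the second rider's centre at about −58, so it needs about 3 mm more.

```bash
python3 - <<'E'
from bench import *
from h import *
a=json.load(open("pose.json"))[2];d=np.array([np.cos(a),np.sin(a),0]);p=np.array(json.load(open("p0.json")))
move_l(p-.083*d,max_speed=.01);sleep(.6);st=get_state()
print(st["t"],(p-st["eef_pos"])@d,st["finger_gap"],st["contact_force"])
look("pics/l3.png",camera,-100,-10)
print((p-get_state()["eef_pos"])@d)
cv2.imwrite("pics/end.png",camera("side")["img"][:,:,::-1])
E
```

```text
13.5667 0.08124362609551396 0.017049492783930417 [ 14.80054113   1.37345499 -14.33706242]
0.08123727700172488
```

View pics/l3.png

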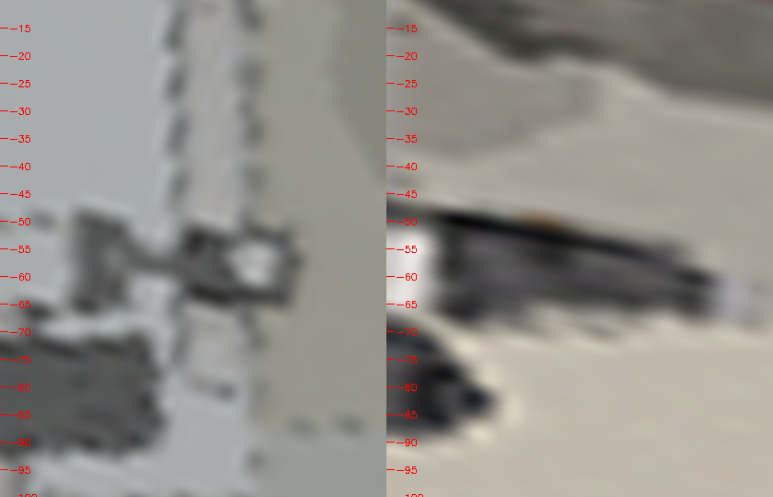

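View pics/end.png

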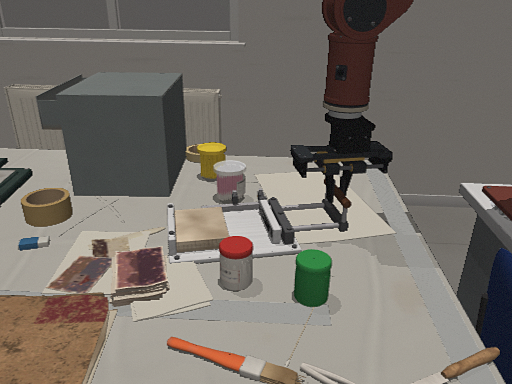

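The pointer at x≈−57.5 is level with the second rider's centre at about −58. The bar is held, the prints are in place at (200,228), and the jar (236,262) and tub (230,182) are upright. Handing in.

```bash
python3 - <<'E'
from bench import *
finish_job();print(get_state()["t"])
E
```

```text
the job is handed in; nothing more can be done
the job is handed in; nothing more can be done
```

I gripped the pull bar and drew it about 24 mm out to the first rider. After holding there for just over 2 s, I drew it slowly on to about 81 mm, level with the second rider. I handed the job in at about 13.7 s (limit 40 s), still gripping.

- **Last checks:** in the top view the pointer was within about 1 mm of each rider's centre. At the end the bar was held against about 15 N of pull with a steady 17 mm finger gap. The prints looked in place, and the jar and tub were upright.
- **Disagreements:** the network's rider and pointer spots scattered by several millimetres and more, so I aligned by the rectified pictures. The side view was too blurred there to confirm the final position on its own.

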